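# Unlock the spare-key canister and hold its cap off

## Task

Open the spare-key canister by the front door: draw the yellow lock plate up out of its slotted holder and leave it in the grey tray, then turn the orange cap by its wing and lift it off. Nobody remembers whether this cap's thread is left- or right-handed, so if it stops hard after a few degrees, turn it a quarter turn the other way. Finish while still holding the cap upright in the gripper, a good hand's width above the canister, and leave the bottle, key bowl, pill box and grip ring where they stand.

Things in the scene. Friction and masses are not known exactly. Their poses are not given: they have to be found in the camera images.
- rack: Steel base 100 x 315 x 6 mm fixed to the shelf, carrying two steel canisters (82 mm diameter, 89 mm high over the shelf) and a black slotted holder. Origin: on the shelf, under the axis of the canister to open (blue band, orange cap). z up; +y points to the other, sealed canister, -y to the slotted holder. It never moves during a run.
- sealed_lid (a point): Top centre of the flat lid of the other canister (grey band), 94 mm over the shelf, 140 mm from the first along rack +y. Not to be opened.
- slot (a point): Mouth centre of the black holder's slot, 56 mm over the shelf, at rack y = -75.5 mm. The slot is open above, 8 mm wide along rack x, 59 mm long along rack y, its floor 10 mm over the shelf; the holder is 20 mm wide over all.
- plate: Yellow lock plate, 5 mm thick (its x), 58 mm wide (its y), 110 mm high (its z), 50 g. Origin at its middle. Starts standing in the slot, axes as the rack's, top edge 120 mm over the shelf. Its inner edge stands between two tabs of the cap and keeps the cap from turning. Free of the slot once raised 46 mm. Let go on its lower edge in the tray it may stand or fall over; either is fine.
- cap: Orange cap, about 120 g. Origin at the middle of its upright wing, 116 mm over the shelf when seated. Wing: bar 60 mm long (cap x), 16 mm thick (cap y), 44 mm high (22 mm above and below the origin). Below it a disc 70 mm in diameter, top 21 mm below the origin; two tabs on the -y side reach 52 mm from the axis, tops 17.5 mm below the origin. At the start cap x is within 0.05 rad of rack x.
- cap_foot (a point): Lowest point of the cap on its axis, 60 mm below the wing's middle: the cross-bar that locks it inside the canister. One way the cap stops hard after about 8 degrees; the other way it turns easily to a stop at about 95, without rising, and lifts straight out once turned 65 or more (best 80 to 90); before that it lifts only 3 mm. Which way opens differs from start to start and cannot be seen.
- tray: Grey open plastic tray fixed on the shelf, 200 mm (its x) x 140 mm (its y) outside, walls 5 mm thick and 20 mm high, floor 5 mm thick. Origin: centre of its underside, on the shelf.
- grip_ring: Grey grip ring 90 mm outside, 22 mm high, lying flat. Origin: centre of its underside. Bystander.
- key_bowl: Steel key bowl 130 mm in diameter, 45 mm high. Origin: centre of its underside. Bystander.
- pill_box: White plastic pill box 60 x 110 x 25 mm. Origin: centre of its underside. Bystander.
- bottle: Blue drinking bottle, 68 mm in diameter, 195 mm high, flip-top lid. Origin: centre of its underside. Bystander.
Not all that is in view belongs to the job. Several things have the shape of the plate; the one meant has the colours described above.

How it is judged:
On the way, in this order (a step that is already met when the one before it is completed fails the run):
1. the lock plate is drawn up clear of its holder, with the cap still seated (z of plate in the frame of rack above 0.125 m and z of cap in the frame of rack below 0.125 m), for 0.05 s.
2. the lock plate is in the grey tray, let go and at rest (x of plate in the frame of tray between -0.09 and 0.09 m and y of plate in the frame of tray between -0.063 and 0.063 m and height (world z) of plate below 0.08 m and contact force between plate and tray above 0.1 N and linear speed of plate below 0.05 m/s and contact force between the fingers and plate below 0.05 N), for 0.2 s.
3. the cap is turned at least 0.8 rad from its locked position while still on the canister (angle between the x axis of cap and the x axis of rack, either way round above 0.8 rad and z of cap in the frame of rack below 0.125 m and horizontal distance between cap and rack below 0.008 m), for 0.05 s.
At the end, for the whole second after the job is handed in: The gripper is holding the cap, at rest and within 0.4 rad of upright, at least 60 mm higher than its seat and touching nothing else; the lock plate is in the grey tray (its middle inside the tray walls and less than 80 mm high), released and at rest (all of step 2 and z of cap in the frame of rack above 0.176 m and contact force between the fingers and cap above 2 N and contact force between cap and rack below 0.1 N and contact force between cap and bottle below 0.1 N and contact force between cap and plate below 0.1 N and angle between cap's own z axis and vertical below 0.4 rad and linear speed of cap below 0.05 m/s); the arm keeps its last pose, push and grip.
It fails at once if the grip ring is moved more than 50 mm (distance of grip_ring from where it was at the start of the episode above 0.05 m).
It fails at once if the key bowl is moved more than 50 mm (distance of key_bowl from where it was at the start of the episode above 0.05 m).
It fails at once if the pill box is moved more than 50 mm (distance of pill_box from where it was at the start of the episode above 0.05 m).
It fails at once if the bottle is moved more than 50 mm (distance of bottle from where it was at the start of the episode above 0.05 m).
It also fails if it takes over 58 s, if anything falls off the work surface, if the arm or the gripper's body presses on something with over 40 N, if the wrist force passes 120 N, or if a joint passes its speed limit or range.

## Robot

A 6-joint arm with a two-finger parallel gripper is mounted at the origin on the work surface. World frame = base frame: x ahead of the robot, y to its left, z up, the work surface at z = 0. Lengths are in m, angles in rad, forces in N, time in s.
With the tool pointing down it reaches from about 0.35 to 0.775 m from the base axis. Payload 5.5 kg.
Tool frame: the origin (TCP) lies on the mounting face of the last link; the fingertips stand 173 mm ahead of it and the grasp point (between the pads) lies 155 mm ahead of it; z points along the fingers, y is the direction in which the jaws open and shut (so a half turn about z gives the same grasp; the last joint's range is limited). The gripper opens to 85 mm and grips with 20 to 120 N. Pads are 22 mm wide; open, the fingers measure 114 mm over their backs; the gripper's body (76 mm by 85 mm) begins 54 mm behind the grasp point. The pads swing forward as they close: fully open they stand 13 mm farther back than shut.
Start: joints at [-1.256, 0.313, 0.046, 1.304, 0, 1.431], TCP at [0.253, -0.517, 0.405] pointing down, gripper open.
Joint ranges: [-2.76, 2.76], [-0.86, 1.69], [-1.03, 1.26], [-2.2, 2.34], [-1.47, 1.5], [-3.14, 3.14]. Speed limits (rad/s): [2.57, 2.57, 3.14, 3.14, 3.14, 3.14].

## Interface

Orientations are given as a unit quaternion [w, x, y, z].
In Python, from workcell import get_state, eyes, env gives the robot as it stands. The module is installed in compiled form; this text tells all that it offers.
- The arm moves only by the tool carry_out, never from a script. Its argument "motion" is a list of rows, each an object of numbers: "jaw": the opening, from -1 (shut) to 1 (fully open); "tx", "ty", "tz": the shift along the tool's x, y, z in cm; "wx", "wy", "wz": the turn, a rotation vector about the tool's x, y, z in degrees. In form: [{"jaw": .., "tx": .., "ty": .., "tz": .., "wx": .., "wy": .., "wz": ..}, ...]. A call has 1 to 20 rows; each row shifts and turns the commanded pose from where the row before left it, along the tool's axes as they then stand; what a row does not reach is not made up. A row lasts 1/8 s, in which the tool goes at most 62.5 mm and 10.7 degrees, less where a joint would pass 70% of its speed; a pose out of reach is approached as far as the arm can. A call with a gripper value outside its range is refused whole. The fingers move at their own pace and stop on an object; "force" is the grip in N (left out, the last holds). Time passes only in rows, so rows that do not move let the fingers close. It gives the time, the measured TCP pose, the force and the opening at its end, in the units of the state.
- get_state(): the state, without advancing time (a new reading comes with each control period).
- eyes.read_camera(name): name is "scene" or "top"; returns the picture (480x640x3 uint8, blue, green, red); there is no depth.
- eyes.calibration(name): a dict with "K" (3x3 intrinsics, pixels), "camera_from_world" (4x4, takes a point from world to camera coordinates). Camera axes: x right, y up, looking along -z (the intrinsics and any distortion apply to the point x, -y, -z); pixel columns grow to the right and rows downward; lengths in m; the calibration is good to about 2 mm. A picture is of the moment at which its call begins. calibration takes no time and is no camera call.
- env.hand_in(): hands the job in, once; it reports no verdict.
The state is a dict: "clock": time; "joint_pos": joint angles; "qvel": joint speeds; "tau": joint torques, N m; "tcp_pos": TCP position; "orientation": TCP orientation; "wrist_force": force on the tool from outside, world axes, zero at the start; "ft_torque": the same for the moment, N m; "finger_gap": finger opening in m.
Only numpy, scipy, OpenCV 4.12 (cv2) and the standard library are available. Lean on these libraries where they do the work, as an engineer would, in place of code of your own. Each camera call takes 0.05 s, during which the arm holds its last target.

## Working session

There is one attempt and no reset: what is moved stays moved. The work goes in short steps, Python scripts to look and compute and a tool call to move; the robot and the scene stay as the last step left them, time stands still between calls to the robot, and variables do not carry over. Pictures are saved under pics/ and viewed, and the job is handed in when it is done.

Besides the shell and the picture viewer there is one more tool, called as a command line: name --argument value ..., lists and objects as JSON in quotes. carry_out: Moves the arm, as the interface text tells. Its arguments: {"type":"object","properties":{"motion":{"type":"array"},"force":{"type":"number"}},"required":["motion"]}

```bash
mkdir -p pics; python3 - <<'E'
from workcell import get_state, eyes, env
import cv2
for n in("scene","top"):
    cv2.imwrite(f"pics/{n}0.png",eyes.read_camera(n)); c=eyes.calibration(n); print(n,c)
print(get_state())
E
```

```text
scene {'K': array([[437.54930813,   0.        , 323.89186415],
       [  0.        , 437.54930813, 247.52944154],
       [  0.        ,   0.        ,   1.        ]]), 'camera_from_world': array([[ 0.25889654,  0.96563096, -0.02300921, -0.24548388],
       [-0.49483494,  0.15305349,  0.85540225,  0.16592439],
       [ 0.82952454, -0.21007492,  0.51745296, -1.36093453],
       [ 0.        ,  0.        ,  0.        ,  1.        ]])}
top {'K': array([[436.11038487,   0.        , 321.2565349 ],
       [  0.        , 436.11038487, 244.36067049],
       [  0.        ,   0.        ,   1.        ]]), 'camera_from_world': array([[-1.91306926e-02, -9.99812312e-01, -3.05888974e-03,
         1.19454466e-01],
       [ 9.91616298e-01, -1.93647390e-02,  1.27758068e-01,
        -5.69892284e-01],
       [-1.27793324e-01, -5.89144596e-04,  9.91800645e-01,
        -8.23917154e-01],
       [ 0.00000000e+00,  0.00000000e+00,  0.00000000e+00,
         1.00000000e+00]])}
{'clock': 0.1, 'joint_pos': array([-1.25559955e+00,  3.13943869e-01,  4.50828144e-02,  1.30359658e+00,
        1.54191937e-06,  1.43120308e+00]), 'qvel': array([-0.00216873, -0.00025664,  0.00292275,  0.0006021 , -0.00021412,
       -0.00080854]), 'tau': array([ 1.66982289e-03, -4.81727600e+01,  2.99242973e+01,  1.27798843e-02,
       -2.08965621e-04,  1.08927020e-05]), 'tcp_pos': array([ 0.2525232 , -0.51638937,  0.40388324]), 'orientation': array([-8.27520093e-04,  9.74256634e-01,  2.25440285e-01, -7.20710738e-05]), 'wrist_force': array([0.19093643, 0.21355402, 0.12013583]), 'ft_torque': array([-0.0034403 ,  0.06864489, -0.02156095]), 'finger_gap': 0.08528947812633263}
```

View pics/scene0.png

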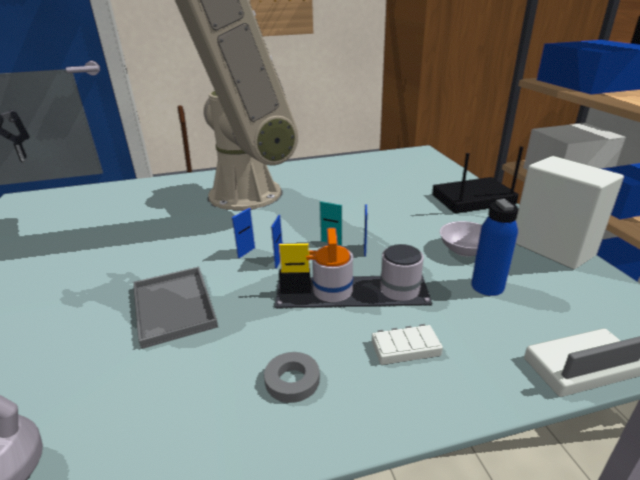

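View pics/top0.png

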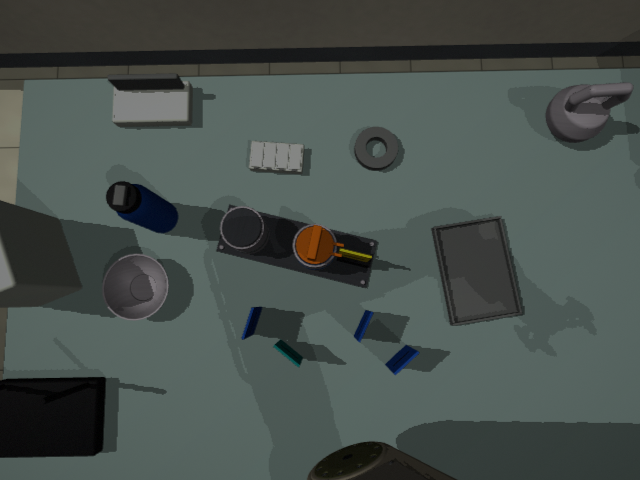

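The top view shows the cap at about (315,246), the yellow plate at (355,255), the rack corners around (218–378, 206–286) and the tray at (478,272). The blue and teal plates are decoys.

```bash
cat > h.py <<'E'
from workcell import get_state, eyes, env
import cv2, numpy as np
def ray(n,uv):
    c=eyes.calibration(n);K=c["K"];T=c["camera_from_world"];R=T[:3,:3]
    o=-R.T@T[:3,3]; d=np.array([(uv[0]-K[0,2])/K[0,0],-(uv[1]-K[1,2])/K[1,1],-1.]); d=R.T@d
    return o,d/np.linalg.norm(d)
def onz(n,uv,z):
    o,d=ray(n,uv); return o+d*(z-o[2])/d[2]
def proj(n,p):
    c=eyes.calibration(n);q=c["camera_from_world"]@np.append(p,1);K=c["K"]
    return np.array([K[0,2]-K[0,0]*q[0]/q[2],K[1,2]+K[1,1]*q[1]/q[2]])
def tri(u1,u2):
    (o1,d1),(o2,d2)=ray("scene",u1),ray("top",u2)
    s=np.linalg.lstsq(np.c_[d1,-d2],o2-o1,rcond=None)[0]
    a=o1+s[0]*d1;b=o2+s[1]*d2; return (a+b)/2,np.linalg.norm(a-b)
E
python3 - <<'E'
from h import *
t=cv2.imread("pics/top0.png")
cv2.imwrite("pics/topz.png",cv2.resize(t[195:300,205:385],None,fx=4.4,fy=4.4,interpolation=cv2.INTER_CUBIC))
s=cv2.imread("pics/scene0.png")
cv2.imwrite("pics/scz.png",cv2.resize(s[190:320,260:440],None,fx=4.4,fy=4.4,interpolation=cv2.INTER_CUBIC))
hsv=cv2.cvtColor(t,cv2.COLOR_BGR2HSV)
def blobs(m,name,z,mn=40):
    for c in cv2.findContours(m,cv2.RETR_EXTERNAL,cv2.CHAIN_APPROX_NONE)[0]:
        if cv2.contourArea(c)<mn: continue
        b=cv2.boxPoints(cv2.minAreaRect(c)); w=np.array([onz("top",p,z) for p in b])
        e1=w[1]-w[0];e2=w[2]-w[1]; 
        print(name,b.round(1).tolist(),w[:,:2].round(4).tolist(),"ctr",w.mean(0).round(4),"sz",np.linalg.norm(e1).round(4),np.linalg.norm(e2).round(4),"ang",np.degrees(np.arctan2(e1[1],e1[0])).round(1),np.degrees(np.arctan2(e2[1],e2[0])).round(1))
for p in [(355,257),(340,250),(315,244),(300,250),(325,255)]: print(p,hsv[p[1],p[0]])
blobs(cv2.inRange(hsv,(23,150,60),(35,255,255)),"yel",.12,10)
blobs(cv2.inRange(hsv,(5,150,60),(18,255,255)),"or",.095)
g=cv2.inRange(hsv,(0,0,0),(180,90,75)); g[:205]=0;g[335:]=0;g[:,:425]=0;g[:,530:]=0
blobs(g,"tray",.02,500)
for p in [(230,206),(378,240),(367,286),(218,251)]: print(onz("top",p,.006).round(4))
E
```

```text
(355, 257) [ 24 215  32]
(340, 250) [ 30 213 126]
(315, 244) [ 13 234 131]
(300, 250) [ 13 235 115]
(325, 255) [ 13 239  82]
yel [[338.8999938964844, 250.5], [339.6000061035156, 247.60000610351562], [371.3999938964844, 255.60000610351562], [370.6000061035156, 258.3999938964844]] [[0.5498, 0.0773], [0.5548, 0.0759], [0.5395, 0.0199], [0.5345, 0.0213]] ctr [0.5447 0.0486 0.12  ] sz 0.0052 0.058 ang -15.3 -105.3
or [[288.0, 247.60000610351562], [311.6000061035156, 218.5], [347.70001220703125, 247.8000030517578], [324.0, 276.8999938964844]] [[0.5598, 0.1697], [0.6133, 0.1253], [0.5573, 0.06], [0.5048, 0.1045]] ctr [0.5588 0.1149 0.095 ] sz 0.0695 0.086 ang -39.7 -130.6
tray [[430.20001220703125, 226.8000030517578], [505.20001220703125, 211.8000030517578], [525.7000122070312, 314.29998779296875], [450.70001220703125, 329.29998779296875]] [[0.6058, -0.1123], [0.6336, -0.2659], [0.4277, -0.2912], [0.4014, -0.1421]] ctr [ 0.5171 -0.2029  0.02  ] sz 0.1561 0.2075 ang -79.7 -173.0
[0.6598 0.2957 0.006 ]
[ 0.5828 -0.0078  0.006 ]
[0.4895 0.0177 0.006 ]
[0.5665 0.3195 0.006 ]
```

View pics/topz.png

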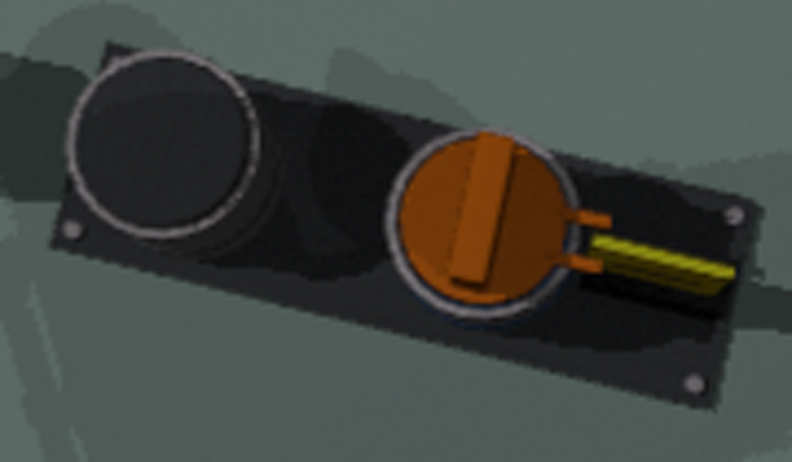

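View pics/scz.png

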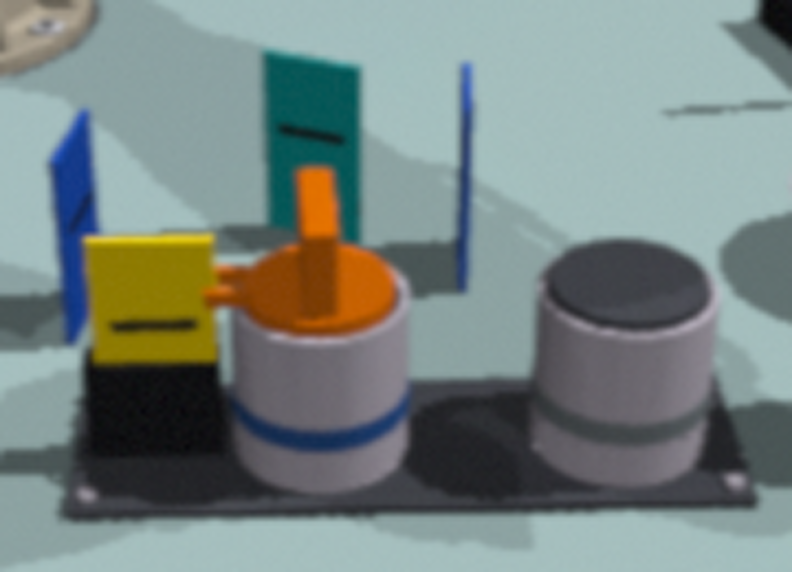

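The zoomed views show the plate's top edge between the cap's tabs. The wing-top corners in the top zoom are about (480,132), (515,138), (483,287) and (450,278). I'll cross-check these positions between the views.

```bash
python3 - <<'E'
from h import *
tz=lambda p:(np.array(p)+.5)/4.4-.5+[205,195]
sz=lambda p:(np.array(p)+.5)/4.4-.5+[260,190]
w=[onz("top",tz(p),.138) for p in [(481,132),(515,139),(483,287),(450,278)]]
print("wing",np.round(w,4).tolist(),np.mean(w,0).round(4)); a=w[0]-w[3];b=w[1]-w[2];print([np.degrees(np.arctan2(v[1],v[0])).round(1) for v in(a,b)],np.linalg.norm(a),np.linalg.norm(b),np.linalg.norm(w[0]-w[1]))
ws=[onz("scene",sz(p),.138) for p in [(297,168),(332,168),(338,212),(300,212)]]
print("wing scene",np.round(ws,4).tolist(),np.mean(ws,0).round(4))
# canister rims: circle from zoom, z=.089 / lid z=.094
for n,ps,z in (("can",[(388,220),(580,220),(483,128),(483,318)],.089),("sealed",[(68,145),(259,145),(163,50),(163,238)],.089)):
    q=np.array([onz("top",tz(p),z) for p in ps]); print(n,q[:2].mean(0).round(4),q[2:].mean(0).round(4),np.linalg.norm(q[0]-q[1]),np.linalg.norm(q[2]-q[3]))
print("plate scene",[onz("scene",sz(p),.12).round(4).tolist() for p in [(84,237),(214,236)]])
print("plate top",[onz("top",tz(p),.12).round(4).tolist() for p in [(592,238),(736,270)]])
# tray rim corners
t=cv2.imread("pics/top0.png");cv2.imwrite("pics/tray.png",cv2.resize(t[205:335,420:535],None,fx=4.5,fy=4.5,interpolation=cv2.INTER_CUBIC))
# bottles etc
print("bottle base?",onz("top",(160,215),.0).round(3),"bowl",onz("top",(138,287),.045).round(3),"ring",onz("top",(377,149),.022).round(3),"pill",onz("top",(277,156),.025).round(3))
for p in [(364,326),(402,361),(288,353),(252,322)]: print("decoy",onz("top",p,.1).round(3))
E
```

```text
wing [[0.5941, 0.1205, 0.138], [0.591, 0.107, 0.138], [0.5323, 0.1208, 0.138], [0.5361, 0.1337, 0.138]] [0.5634 0.1205 0.138 ]
[np.float64(-12.8), np.float64(-13.1)] 0.059540560812190266 0.06036333006726187 0.013812559457629117
wing scene [[0.5318, 0.1216, 0.138], [0.5366, 0.1367, 0.138], [0.5758, 0.128, 0.138], [0.5708, 0.1122, 0.138]] [0.5537 0.1246 0.138 ]
can [0.5651 0.1207 0.089 ] [0.5641 0.1211 0.089 ] 0.0808448652778622 0.08062470589508076
sealed [0.5998 0.2558 0.089 ] [0.6005 0.256  0.089 ] 0.08091453269966332 0.08069310127272064
plate scene [[0.5334, 0.022, 0.12], [0.5499, 0.0779, 0.12]]
plate top [[0.553, 0.0767, 0.12], [0.5388, 0.019, 0.12]]
bottle base? [0.645 0.442 0.   ] bowl [0.495 0.464 0.045] ring [ 0.77  -0.01   0.022] pill [0.758 0.196 0.025]
decoy [0.416 0.035 0.1  ]
decoy [ 0.354 -0.03   0.1  ]
decoy [0.371 0.171 0.1  ]
decoy [0.426 0.235 0.1  ]
```

View pics/tray.png

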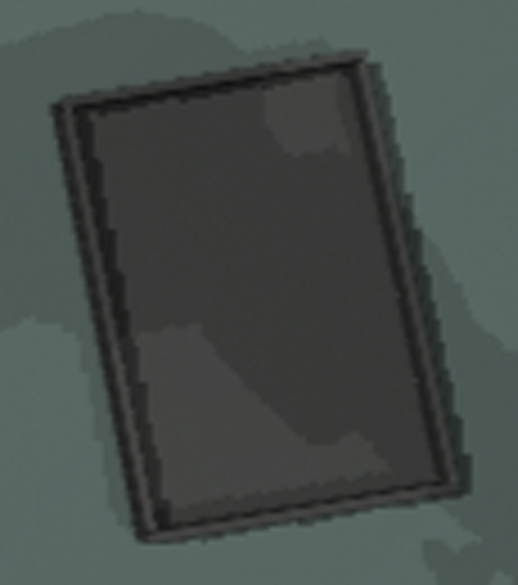

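```bash
cat >> h.py <<'E'
from scipy.spatial.transform import Rotation as Ro
def pose():
    s=get_state();q=s["orientation"];return np.array(s["tcp_pos"]),Ro.from_quat(np.roll(q,-1)),s
def down(yaw_x):  # tool x heading in deg, tool z down
    a=np.radians(yaw_x);x=np.array([np.cos(a),np.sin(a),0]);z=np.array([0,0,-1.]);return Ro.from_matrix(np.c_[x,np.cross(z,x),z])
def delta(p,yaw):
    p0,r0,s=pose(); r=down(yaw); p=np.array(p)
    print("t",round(float(s["clock"]),2),"pos",p0.round(4),"gap",round(float(s["finger_gap"]),4),"F",np.round(s["wrist_force"],1),"T",np.round(s["ft_torque"],2))
    x=r0.as_matrix()[:,0]; print("headx",np.degrees(np.arctan2(x[1],x[0])).round(2),"j",np.round(s["joint_pos"],2))
    print("shift first (cm):",(100*r0.inv().apply(p-p0)).round(2),"then rot(deg):",np.degrees((r0.inv()*r).as_rotvec()).round(2), "| shift if rot first:",(100*r.inv().apply(p-p0)).round(2))
E
python3 - <<'E'
from h import *
f=lambda p:(np.array(p)+.5)/4.5-.5+[420,205]
q=np.array([onz("top",f(p),.02) for p in [(55,103),(365,55),(465,493),(142,540)]]);print(q.round(4).tolist(),q.mean(0))
for a,b in((3,0),(2,1)): v=q[b]-q[a];print(np.linalg.norm(v),np.degrees(np.arctan2(v[1],v[0])))
delta([.5455,.0485,.40],75.6)
E
```

```text
[[0.6042, -0.1156, 0.02], [0.6234, -0.2562, 0.02], [0.428, -0.2859, 0.02], [0.4104, -0.1436, 0.02]] [ 0.51649087 -0.20033698  0.02      ]
0.19584300165633892 8.213761812862767
0.19766791036725398 8.651370070520313
t 0.1 pos [ 0.2525 -0.5164  0.4039] gap 0.0853 F [0.2 0.2 0.1] T [-0.    0.07 -0.02]
headx 26.06 j [-1.26  0.31  0.05  1.3   0.    1.43]
shift first (cm): [ 51.13 -37.88   0.46] then rot(deg): [ -0.08  -0.05 -49.54] | shift if rot first: [62.   14.33  0.39]
```

carry_out --motion '[{"jaw": 0.2, "tx": 2, "ty": -1.5}, {"jaw": 0.2, "tx": 3.8, "ty": -2.8}, {"jaw": 0.2, "tx": 3.8, "ty": -2.8}, {"jaw": 0.2, "tx": 3.8, "ty": -2.8}, {"jaw": 0.2, "tx": 3.8, "ty": -2.8}, {"jaw": 0.2, "tx": 3.8, "ty": -2.8}, {"jaw": 0.2, "tx": 3.8, "ty": -2.8}, {"jaw": 0.2, "tx": 3.8, "ty": -2.8}, {"jaw": 0.2, "tx": 3.8, "ty": -2.8}, {"jaw": 0.2, "tx": 3.8, "ty": -2.8}, {"jaw": 0.2, "tx": 3.8, "ty": -2.8}, {"jaw": 0.2, "tx": 3.8, "ty": -2.8}, {"jaw": 0.2, "tx": 3.8, "ty": -2.8}, {"jaw": 0.2, "tx": 3.53, "ty": -2.78}, {"jaw": 0.2, "wz": -8.25}, {"jaw": 0.2, "wz": -8.25}, {"jaw": 0.2, "wz": -8.25}, {"jaw": 0.2, "wz": -8.25}, {"jaw": 0.2, "wz": -8.25}, {"jaw": 0.2, "wz": -8.25}]' --force 30

```text
invalid input at $.motion[0]: expected keys jaw, tx, ty, tz, wx, wy, wz
```

```bash
python3 - <<'E'
from h import *
delta([.5455,.0485,.262],75.6)
E
```

```text
t 0.1 pos [ 0.2525 -0.5164  0.4039] gap 0.0853 F [0.2 0.2 0.1] T [-0.    0.07 -0.02]
headx 26.06 j [-1.26  0.31  0.05  1.3   0.    1.43]
shift first (cm): [ 51.13 -37.85  14.26] then rot(deg): [ -0.08  -0.05 -49.54] | shift if rot first: [62.   14.33 14.19]
```

All keys are required in every row.

carry_out --motion '[{"jaw": 0.2, "tx": 2, "ty": -1.5, "tz": 0, "wx": 0, "wy": 0, "wz": 0}, {"jaw": 0.2, "tx": 3.8, "ty": -2.8, "tz": 0, "wx": 0, "wy": 0, "wz": 0}, {"jaw": 0.2, "tx": 3.8, "ty": -2.8, "tz": 0, "wx": 0, "wy": 0, "wz": 0}, {"jaw": 0.2, "tx": 3.8, "ty": -2.8, "tz": 0, "wx": 0, "wy": 0, "wz": 0}, {"jaw": 0.2, "tx": 3.8, "ty": -2.8, "tz": 0, "wx": 0, "wy": 0, "wz": 0}, {"jaw": 0.2, "tx": 3.8, "ty": -2.8, "tz": 0, "wx": 0, "wy": 0, "wz": 0}, {"jaw": 0.2, "tx": 3.8, "ty": -2.8, "tz": 0, "wx": 0, "wy": 0, "wz": 0}, {"jaw": 0.2, "tx": 3.8, "ty": -2.8, "tz": 0, "wx": 0, "wy": 0, "wz": 0}, {"jaw": 0.2, "tx": 3.8, "ty": -2.8, "tz": 0, "wx": 0, "wy": 0, "wz": 0}, {"jaw": 0.2, "tx": 3.8, "ty": -2.8, "tz": 0, "wx": 0, "wy": 0, "wz": 0}, {"jaw": 0.2, "tx": 3.8, "ty": -2.8, "tz": 0, "wx": 0, "wy": 0, "wz": 0}, {"jaw": 0.2, "tx": 3.8, "ty": -2.8, "tz": 0, "wx": 0, "wy": 0, "wz": 0}, {"jaw": 0.2, "tx": 3.8, "ty": -2.8, "tz": 0, "wx": 0, "wy": 0, "wz": 0}, {"jaw": 0.2, "tx": 3.5, "ty": -2.8, "tz": 0, "wx": 0, "wy": 0, "wz": 0}, {"jaw": 0.2, "tx": 0, "ty": 0, "tz": 0, "wx": 0, "wy": 0, "wz": -8.25}, {"jaw": 0.2, "tx": 0, "ty": 0, "tz": 0, "wx": 0, "wy": 0, "wz": -8.25}, {"jaw": 0.2, "tx": 0, "ty": 0, "tz": 0, "wx": 0, "wy": 0, "wz": -8.25}, {"jaw": 0.2, "tx": 0, "ty": 0, "tz": 0, "wx": 0, "wy": 0, "wz": -8.25}, {"jaw": 0.2, "tx": 0, "ty": 0, "tz": 0, "wx": 0, "wy": 0, "wz": -8.25}, {"jaw": 0.2, "tx": 0, "ty": 0, "tz": 0, "wx": 0, "wy": 0, "wz": -8.25}]' --force 30

```text
clock: 2.6
tcp_pos: [0.545, 0.0484, 0.4042]
orientation: [-0.0, 0.789, 0.615, -0.0]
wrist_force: [-0.7, 0.2, 0.4]
finger_gap: 0.0517
```

```bash
python3 - <<'E'
from h import *
delta([.5455,.0485,.262],75.6)
E
```

```text
t 2.6 pos [0.545  0.0484 0.4042] gap 0.0517 F [-0.7  0.2  0.4] T [0.02 0.   0.  ]
headx 75.83 j [-0.06  0.26 -0.03  1.28 -0.    1.76]
shift first (cm): [ 0.02  0.06 14.22] then rot(deg): [-0.06  0.01  0.23] | shift if rot first: [ 0.02  0.05 14.22]
```

carry_out --motion '[{"jaw": 0.2, "tx": 0, "ty": 0, "tz": 3, "wx": 0, "wy": 0, "wz": 0}, {"jaw": 0.2, "tx": 0, "ty": 0.05, "tz": 3.5, "wx": 0, "wy": 0, "wz": 0.2}, {"jaw": 0.2, "tx": 0, "ty": 0, "tz": 3, "wx": 0, "wy": 0, "wz": 0}, {"jaw": 0.2, "tx": 0, "ty": 0, "tz": 2, "wx": 0, "wy": 0, "wz": 0}, {"jaw": 0.2, "tx": 0, "ty": 0, "tz": 1.7, "wx": 0, "wy": 0, "wz": 0}, {"jaw": 0.2, "tx": 0, "ty": 0, "tz": 1, "wx": 0, "wy": 0, "wz": 0}, {"jaw": 0.2, "tx": 0, "ty": 0, "tz": 0, "wx": 0, "wy": 0, "wz": 0}, {"jaw": 0.2, "tx": 0, "ty": 0, "tz": 0, "wx": 0, "wy": 0, "wz": 0}]'

```text
clock: 3.6
tcp_pos: [0.5459, 0.0482, 0.2633]
orientation: [0.0, 0.791, 0.611, 0.0]
wrist_force: [0.5, 0.5, 0.2]
finger_gap: 0.0512
```

```bash
python3 - <<'E'
from h import *
delta([.5455,.0485,.262],75.6)
t=eyes.read_camera("top");cv2.imwrite("pics/t1.png",cv2.resize(t[180:300,260:420],None,fx=4.4,fy=4.4,interpolation=cv2.INTER_CUBIC))
s=eyes.read_camera("scene")
cv2.imwrite("pics/s1.png",cv2.resize(s[150:320,240:440],None,fx=3.5,fy=3.5,interpolation=cv2.INTER_CUBIC))
E
```

```text
t 3.6 pos [0.5459 0.0482 0.2633] gap 0.0512 F [0.5 0.5 0.2] T [-0.02  0.01  0.02]
headx 75.36 j [-0.06  0.34 -0.27  0.96 -0.    1.77]
shift first (cm): [ 0.02 -0.05  0.13] then rot(deg): [ 0.05 -0.01 -0.24] | shift if rot first: [ 0.02 -0.05  0.13]
```

View pics/s1.png

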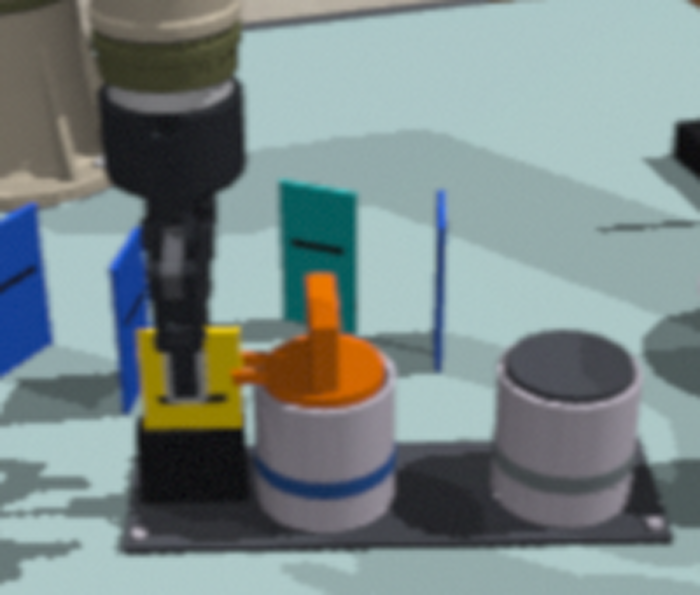

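The fingers straddle the plate (centred near (190,370) in the crop) and are clear of the holder and cap. I'll close and lift.

carry_out --motion '[{"jaw": -1, "tx": 0, "ty": 0, "tz": 0, "wx": 0, "wy": 0, "wz": 0}, {"jaw": -1, "tx": 0, "ty": 0, "tz": 0, "wx": 0, "wy": 0, "wz": 0}, {"jaw": -1, "tx": 0, "ty": 0, "tz": 0, "wx": 0, "wy": 0, "wz": 0}, {"jaw": -1, "tx": 0, "ty": 0, "tz": 0, "wx": 0, "wy": 0, "wz": 0}, {"jaw": -1, "tx": 0, "ty": 0, "tz": 0, "wx": 0, "wy": 0, "wz": 0}, {"jaw": -1, "tx": 0, "ty": 0, "tz": 0, "wx": 0, "wy": 0, "wz": 0}, {"jaw": -1, "tx": 0, "ty": 0, "tz": -0.5, "wx": 0, "wy": 0, "wz": 0}, {"jaw": -1, "tx": 0, "ty": 0, "tz": -0.5, "wx": 0, "wy": 0, "wz": 0}]' --force 40

```text
clock: 4.7
tcp_pos: [0.5454, 0.0482, 0.2725]
orientation: [-0.0, 0.791, 0.611, -0.0]
wrist_force: [-2.0, 0.9, -1.1]
finger_gap: 0.0041
```

```bash
python3 - <<'E'
from h import *
delta([.5455,.0485,.262],75.6)
E
```

```text
t 4.7 pos [0.5454 0.0482 0.2725] gap 0.0041 F [-2.   0.9 -1.1] T [ 0.11  0.28 -0.04]
headx 75.35 j [-0.06  0.34 -0.26  0.98 -0.    1.77]
shift first (cm): [0.03 0.   1.05] then rot(deg): [-0.06  0.02 -0.25] | shift if rot first: [0.03 0.   1.05]
```

carry_out --motion '[{"jaw": -1, "tx": 0, "ty": 0, "tz": -1, "wx": 0, "wy": 0, "wz": 0}, {"jaw": -1, "tx": 0, "ty": 0, "tz": -1.2, "wx": 0, "wy": 0, "wz": 0}, {"jaw": -1, "tx": 0, "ty": 0, "tz": -1.2, "wx": 0, "wy": 0, "wz": 0}, {"jaw": -1, "tx": 0, "ty": 0, "tz": -1.2, "wx": 0, "wy": 0, "wz": 0}, {"jaw": -1, "tx": 0, "ty": 0, "tz": -1.2, "wx": 0, "wy": 0, "wz": 0}, {"jaw": -1, "tx": 0, "ty": 0, "tz": -1.2, "wx": 0, "wy": 0, "wz": 0}, {"jaw": -1, "tx": 0, "ty": 0, "tz": -1.5, "wx": 0, "wy": 0, "wz": 0}, {"jaw": -1, "tx": 0, "ty": 0, "tz": -1.5, "wx": 0, "wy": 0, "wz": 0}, {"jaw": -1, "tx": 0, "ty": 0, "tz": -1, "wx": 0, "wy": 0, "wz": 0}, {"jaw": -1, "tx": 0, "ty": 0, "tz": 0, "wx": 0, "wy": 0, "wz": 0}]'

```text
clock: 5.95
tcp_pos: [0.5459, 0.0482, 0.3837]
orientation: [0.001, 0.791, 0.611, 0.001]
wrist_force: [-0.4, -0.4, -0.5]
finger_gap: 0.0048
```

```bash
python3 - <<'E'
from h import *
delta([.517,-.200,.38],98.4)
s=eyes.read_camera("scene")
cv2.imwrite("pics/s2.png",s)
E
```

```text
t 5.95 pos [0.5459 0.0482 0.3837] gap 0.0048 F [-0.4 -0.4 -0.5] T [0.04 0.04 0.01]
headx 75.36 j [-0.06  0.27 -0.07  1.23 -0.    1.77]
shift first (cm): [-24.75   3.48   0.37] then rot(deg): [ 1.100e-01  1.000e-02 -2.304e+01] | shift if rot first: [-24.13  -6.49   0.37]
```

View pics/s2.png

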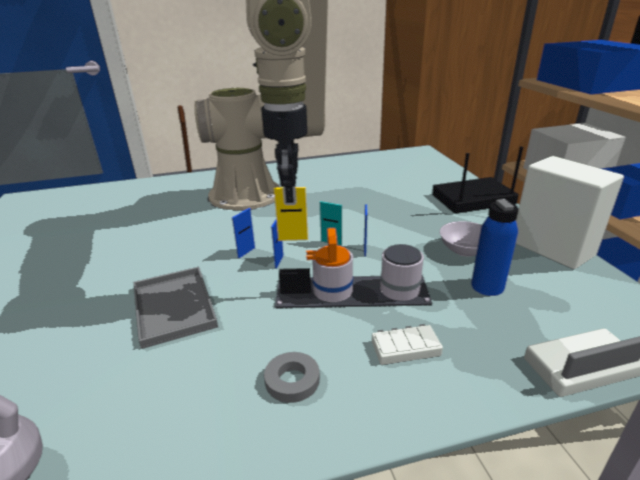

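The plate is out and held, about (292,215), and the cap is still seated. Next I'll carry the plate over the tray.

carry_out --motion '[{"jaw": -1, "tx": -1.5, "ty": 0.2, "tz": 0, "wx": 0, "wy": 0, "wz": 0}, {"jaw": -1, "tx": -3, "ty": 0.4, "tz": 0, "wx": 0, "wy": 0, "wz": 0}, {"jaw": -1, "tx": -3.5, "ty": 0.5, "tz": 0, "wx": 0, "wy": 0, "wz": 0}, {"jaw": -1, "tx": -3.5, "ty": 0.5, "tz": 0, "wx": 0, "wy": 0, "wz": 0}, {"jaw": -1, "tx": -3.5, "ty": 0.5, "tz": 0, "wx": 0, "wy": 0, "wz": 0}, {"jaw": -1, "tx": -3.5, "ty": 0.5, "tz": 0, "wx": 0, "wy": 0, "wz": 0}, {"jaw": -1, "tx": -3.5, "ty": 0.5, "tz": 0, "wx": 0, "wy": 0, "wz": 0}, {"jaw": -1, "tx": -2.7, "ty": 0.4, "tz": 0, "wx": 0, "wy": 0, "wz": 0}, {"jaw": -1, "tx": 0, "ty": 0, "tz": 0, "wx": 0, "wy": 0, "wz": -6}, {"jaw": -1, "tx": 0, "ty": 0, "tz": 0, "wx": 0, "wy": 0, "wz": -6}, {"jaw": -1, "tx": 0, "ty": 0, "tz": 0, "wx": 0, "wy": 0, "wz": -6}, {"jaw": -1, "tx": 0, "ty": 0, "tz": 0, "wx": 0, "wy": 0, "wz": -5}, {"jaw": -1, "tx": 0, "ty": 0, "tz": 2, "wx": 0, "wy": 0, "wz": 0}, {"jaw": -1, "tx": 0, "ty": 0, "tz": 2.5, "wx": 0, "wy": 0, "wz": 0}, {"jaw": -1, "tx": 0, "ty": 0, "tz": 2.5, "wx": 0, "wy": 0, "wz": 0}, {"jaw": -1, "tx": 0, "ty": 0, "tz": 1.5, "wx": 0, "wy": 0, "wz": 0}, {"jaw": -1, "tx": 0, "ty": 0, "tz": 0, "wx": 0, "wy": 0, "wz": 0}]'

```text
clock: 8.12
tcp_pos: [0.5163, -0.1997, 0.2963]
orientation: [-0.001, 0.654, 0.757, -0.0]
wrist_force: [-0.5, 0.3, -1.6]
finger_gap: 0.0043
```

```bash
python3 - <<'E'
from h import *
delta([.517,-.200,.26],98.4)
for n in("scene","top"): cv2.imwrite(f"pics/{n}3.png",eyes.read_camera(n)[180:420,60:540] if n=="scene" else eyes.read_camera(n)[180:420,300:640])
E
```

```text
t 8.12 pos [ 0.5163 -0.1997  0.2963] gap 0.0043 F [-0.5  0.3 -1.6] T [-0.06  0.04  0.  ]
headx 98.33 j [-0.51  0.33 -0.2   1.04 -0.    0.91]
shift first (cm): [-0.04  0.07  3.63] then rot(deg): [-0.14 -0.1  -0.07] | shift if rot first: [-0.04  0.06  3.63]
```

View pics/scene3.png

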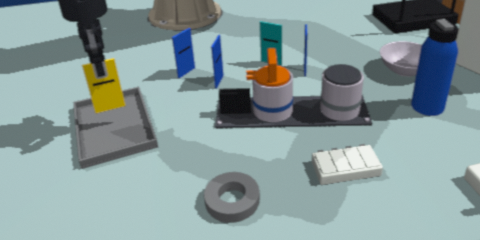

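View pics/top3.png

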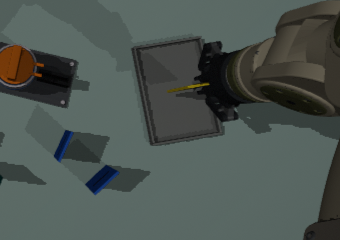

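The plate hangs over the middle of the tray. I'll lower it and watch the force.

carry_out --motion '[{"jaw": -1, "tx": 0, "ty": 0, "tz": 1.5, "wx": 0, "wy": 0, "wz": 0}, {"jaw": -1, "tx": 0, "ty": 0, "tz": 1.3, "wx": 0, "wy": 0, "wz": 0}, {"jaw": -1, "tx": 0, "ty": 0, "tz": 0.7, "wx": 0, "wy": 0, "wz": 0}, {"jaw": -1, "tx": 0, "ty": 0, "tz": 0.2, "wx": 0, "wy": 0, "wz": 0}, {"jaw": -1, "tx": 0, "ty": 0, "tz": 0, "wx": 0, "wy": 0, "wz": 0}]'

```text
clock: 8.85
tcp_pos: [0.5171, -0.1996, 0.2606]
orientation: [-0.0, 0.654, 0.757, -0.0]
wrist_force: [0.6, -0.4, -0.8]
finger_gap: 0.0044
```

carry_out --motion '[{"jaw": -1, "tx": 0, "ty": 0, "tz": 0.15, "wx": 0, "wy": 0, "wz": 0}, {"jaw": -1, "tx": 0, "ty": 0, "tz": 0.15, "wx": 0, "wy": 0, "wz": 0}, {"jaw": -1, "tx": 0, "ty": 0, "tz": 0, "wx": 0, "wy": 0, "wz": 0}]'

```text
clock: 9.22
tcp_pos: [0.5172, -0.1997, 0.258]
orientation: [0.0, 0.654, 0.757, 0.0]
wrist_force: [0.2, -0.3, -0.0]
finger_gap: 0.0045
```

carry_out --motion '[{"jaw": -0.3, "tx": 0, "ty": 0, "tz": 0, "wx": 0, "wy": 0, "wz": 0}, {"jaw": 0.3, "tx": 0, "ty": 0, "tz": 0, "wx": 0, "wy": 0, "wz": 0}, {"jaw": 0.8, "tx": 0, "ty": 0, "tz": 0, "wx": 0, "wy": 0, "wz": 0}, {"jaw": 0.8, "tx": 0, "ty": 0, "tz": 0, "wx": 0, "wy": 0, "wz": 0}, {"jaw": 0.8, "tx": 0, "ty": 0, "tz": -1, "wx": 0, "wy": 0, "wz": 0}, {"jaw": 0.8, "tx": 0, "ty": 0, "tz": -2.5, "wx": 0, "wy": 0, "wz": 0}, {"jaw": 0.8, "tx": 0, "ty": 0, "tz": -3, "wx": 0, "wy": 0, "wz": 0}, {"jaw": 0.8, "tx": 0, "ty": 0, "tz": -3, "wx": 0, "wy": 0, "wz": 0}, {"jaw": 0.8, "tx": 0, "ty": 0, "tz": -2.5, "wx": 0, "wy": 0, "wz": 0}, {"jaw": 0.8, "tx": 0, "ty": 0, "tz": 0, "wx": 0, "wy": 0, "wz": 0}]'

```text
clock: 10.48
tcp_pos: [0.5177, -0.1999, 0.3806]
orientation: [0.003, 0.654, 0.757, 0.0]
wrist_force: [-0.1, -0.4, -0.0]
finger_gap: 0.0768
```

```bash
python3 - <<'E'
from h import *
delta([.564,.1208,.378],167)
for n in("scene","top"): cv2.imwrite(f"pics/{n}4.png",eyes.read_camera(n)[180:420,60:540] if n=="scene" else eyes.read_camera(n)[180:420,240:640])
E
```

```text
t 10.47 pos [ 0.5177 -0.1999  0.3806] gap 0.0768 F [-0.1 -0.4 -0. ] T [ 0.   -0.03 -0.01]
headx 98.36 j [-0.51  0.28 -0.06  1.23 -0.    0.91]
shift first (cm): [31.06  9.25  0.19] then rot(deg): [  0.1    0.31 -68.64] | shift if rot first: [ 2.7  32.29  0.26]
```

View pics/scene4.png

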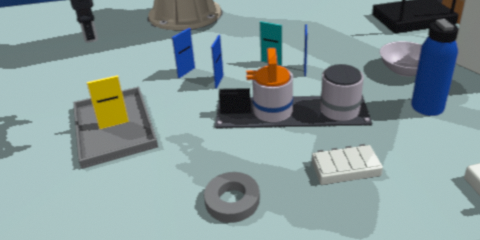

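View pics/top4.png

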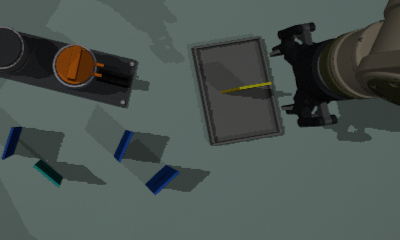

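The plate stands released in the tray, around (108,102) in the scene crop, and the cap is unmoved. I'll move above the wing.

carry_out --motion '[{"jaw": 0.1, "tx": 1.5, "ty": 0.45, "tz": 0, "wx": 0, "wy": 0, "wz": 0}, {"jaw": 0.1, "tx": 3, "ty": 0.9, "tz": 0, "wx": 0, "wy": 0, "wz": 0}, {"jaw": 0.1, "tx": 4, "ty": 1.2, "tz": 0, "wx": 0, "wy": 0, "wz": 0}, {"jaw": 0.1, "tx": 4, "ty": 1.2, "tz": 0, "wx": 0, "wy": 0, "wz": 0}, {"jaw": 0.1, "tx": 4, "ty": 1.2, "tz": 0, "wx": 0, "wy": 0, "wz": 0}, {"jaw": 0.1, "tx": 4, "ty": 1.2, "tz": 0, "wx": 0, "wy": 0, "wz": 0}, {"jaw": 0.1, "tx": 4, "ty": 1.2, "tz": 0, "wx": 0, "wy": 0, "wz": 0}, {"jaw": 0.1, "tx": 4, "ty": 1.2, "tz": 0, "wx": 0, "wy": 0, "wz": 0}, {"jaw": 0.1, "tx": 2.55, "ty": 0.7, "tz": 0, "wx": 0, "wy": 0, "wz": 0}, {"jaw": 0.1, "tx": 0, "ty": 0, "tz": 0, "wx": 0, "wy": 0, "wz": -8.6}, {"jaw": 0.1, "tx": 0, "ty": 0, "tz": 0, "wx": 0, "wy": 0, "wz": -8.6}, {"jaw": 0.1, "tx": 0, "ty": 0, "tz": 0, "wx": 0, "wy": 0, "wz": -8.6}, {"jaw": 0.1, "tx": 0, "ty": 0, "tz": 0, "wx": 0, "wy": 0, "wz": -8.6}, {"jaw": 0.1, "tx": 0, "ty": 0, "tz": 0, "wx": 0, "wy": 0, "wz": -8.6}, {"jaw": 0.1, "tx": 0, "ty": 0, "tz": 0, "wx": 0, "wy": 0, "wz": -8.6}, {"jaw": 0.1, "tx": 0, "ty": 0, "tz": 0, "wx": 0, "wy": 0, "wz": -8.6}, {"jaw": 0.1, "tx": 0, "ty": 0, "tz": 0, "wx": 0, "wy": 0, "wz": -8.4}, {"jaw": 0.1, "tx": 0, "ty": 0, "tz": 0, "wx": 0, "wy": 0, "wz": 0}]'

```text
clock: 12.82
tcp_pos: [0.5628, 0.1218, 0.3766]
orientation: [-0.001, 0.114, 0.993, -0.0]
wrist_force: [0.4, -0.0, 0.1]
finger_gap: 0.0467
```

```bash
python3 - <<'E'
from h import *
delta([.564,.1208,.274],167)
E
```

```text
t 12.82 pos [0.5628 0.1218 0.3766] gap 0.0467 F [ 0.4 -0.   0.1] T [ 0.01 -0.01 -0.06]
headx 166.91 j [ 0.07  0.32 -0.01  1.24  0.    0.3 ]
shift first (cm): [-0.16 -0.07 10.26] then rot(deg): [-0.03 -0.13 -0.09] | shift if rot first: [-0.14 -0.07 10.26]
```

carry_out --motion '[{"jaw": 0.1, "tx": -0.14, "ty": -0.07, "tz": 2.5, "wx": 0, "wy": 0, "wz": 0}, {"jaw": 0.1, "tx": 0, "ty": 0, "tz": 2.5, "wx": 0, "wy": 0, "wz": 0}, {"jaw": 0.1, "tx": 0, "ty": 0, "tz": 2, "wx": 0, "wy": 0, "wz": 0}, {"jaw": 0.1, "tx": 0, "ty": 0, "tz": 1.8, "wx": 0, "wy": 0, "wz": 0}, {"jaw": 0.1, "tx": 0, "ty": 0, "tz": 1.2, "wx": 0, "wy": 0, "wz": 0}, {"jaw": 0.1, "tx": 0, "ty": 0, "tz": 0, "wx": 0, "wy": 0, "wz": 0}]'

```text
clock: 13.58
tcp_pos: [0.564, 0.1203, 0.2765]
orientation: [-0.001, 0.114, 0.993, -0.0]
wrist_force: [0.1, 0.1, 0.8]
finger_gap: 0.047
```

```bash
python3 - <<'E'
from h import *
delta([.564,.1208,.274],167)
s=eyes.read_camera("scene")
cv2.imwrite("pics/s5.png",cv2.resize(s[150:320,240:440],None,fx=3.5,fy=3.5,interpolation=cv2.INTER_CUBIC))
E
```

```text
t 13.57 pos [0.564  0.1203 0.2765] gap 0.047 F [0.1 0.1 0.8] T [-0.   -0.    0.04]
headx 166.9 j [ 0.07  0.39 -0.17  1.01 -0.    0.3 ]
shift first (cm): [0.01 0.05 0.25] then rot(deg): [-0.05 -0.14 -0.1 ] | shift if rot first: [0.02 0.05 0.25]
```

View pics/s5.png

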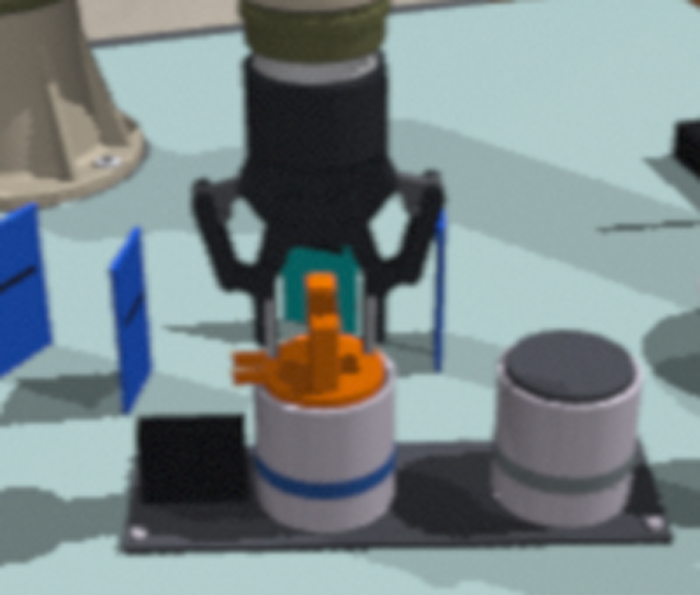

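The fingers straddle the wing symmetrically, at about (322,320) in the crop. I'll close.

carry_out --motion '[{"jaw": -1, "tx": 0, "ty": 0, "tz": 0, "wx": 0, "wy": 0, "wz": 0}, {"jaw": -1, "tx": 0, "ty": 0, "tz": 0, "wx": 0, "wy": 0, "wz": 0}, {"jaw": -1, "tx": 0, "ty": 0, "tz": 0, "wx": 0, "wy": 0, "wz": 0}, {"jaw": -1, "tx": 0, "ty": 0, "tz": 0, "wx": 0, "wy": 0, "wz": 0}, {"jaw": -1, "tx": 0, "ty": 0, "tz": 0, "wx": 0, "wy": 0, "wz": 0}]' --force 60

```text
clock: 14.25
tcp_pos: [0.5651, 0.1201, 0.2787]
orientation: [0.001, 0.114, 0.994, 0.0]
wrist_force: [0.2, 0.2, 5.2]
finger_gap: 0.0153
```

```bash
python3 - <<'E'
from h import *
delta([.564,.1208,.274],167)
E
```

```text
t 14.25 pos [0.5651 0.1201 0.2787] gap 0.0153 F [0.2 0.2 5.2] T [ 0.09  0.01 -0.07]
headx 166.95 j [ 0.07  0.38 -0.17  1.02  0.    0.3 ]
shift first (cm): [0.12 0.04 0.47] then rot(deg): [ 0.04  0.11 -0.05] | shift if rot first: [0.12 0.04 0.47]
```

carry_out --motion '[{"jaw": -1, "tx": 0, "ty": 0, "tz": 0, "wx": 0, "wy": 0, "wz": 3}, {"jaw": -1, "tx": 0, "ty": 0, "tz": 0, "wx": 0, "wy": 0, "wz": 3}, {"jaw": -1, "tx": 0, "ty": 0, "tz": 0, "wx": 0, "wy": 0, "wz": 3}, {"jaw": -1, "tx": 0, "ty": 0, "tz": 0, "wx": 0, "wy": 0, "wz": 3}, {"jaw": -1, "tx": 0, "ty": 0, "tz": 0, "wx": 0, "wy": 0, "wz": 0}]'

```text
clock: 14.88
tcp_pos: [0.5651, 0.12, 0.2787]
orientation: [0.001, 0.217, 0.976, 0.0]
wrist_force: [-0.6, -0.2, 5.4]
finger_gap: 0.0153
```

```bash
python3 - <<'E'
from h import *
delta([.564,.1208,.274],167)
E
```

```text
t 14.88 pos [0.5651 0.12   0.2787] gap 0.0153 F [-0.6 -0.2  5.4] T [-0.01  0.07 -0.13]
headx 154.91 j [ 0.07  0.38 -0.17  1.02 -0.    0.51]
shift first (cm): [0.13 0.03 0.47] then rot(deg): [  0.02   0.11 -12.09] | shift if rot first: [0.12 0.06 0.47]
```

There was no stop after 12° and the torque stayed low (0.13 N m), so this looks like the opening direction. I'll continue and verify by picture.

carry_out --motion '[{"jaw": -1, "tx": 0, "ty": 0, "tz": -0.2, "wx": 0, "wy": 0, "wz": 4}, {"jaw": -1, "tx": 0, "ty": 0, "tz": 0, "wx": 0, "wy": 0, "wz": 6}, {"jaw": -1, "tx": 0, "ty": 0, "tz": 0, "wx": 0, "wy": 0, "wz": 6}, {"jaw": -1, "tx": 0, "ty": 0, "tz": 0, "wx": 0, "wy": 0, "wz": 6}, {"jaw": -1, "tx": 0, "ty": 0, "tz": 0, "wx": 0, "wy": 0, "wz": 0}]'

```text
clock: 15.5
tcp_pos: [0.5643, 0.12, 0.2791]
orientation: [-0.001, 0.399, 0.917, -0.0]
wrist_force: [0.6, 0.3, -1.5]
finger_gap: 0.0152
```

```bash
python3 - <<'E'
from h import *
delta([.564,.1208,.274],167)
s=eyes.read_camera("scene")
cv2.imwrite("pics/s6.png",cv2.resize(s[150:320,240:440],None,fx=3.5,fy=3.5,interpolation=cv2.INTER_CUBIC))
E
```

```text
t 15.5 pos [0.5643 0.12   0.2791] gap 0.0152 F [ 0.6  0.3 -1.5] T [-0.01  0.01 -0.02]
headx 133.02 j [ 0.07  0.38 -0.17  1.02 -0.    0.89]
shift first (cm): [0.08 0.03 0.51] then rot(deg): [ -0.06  -0.06 -33.98] | shift if rot first: [0.05 0.07 0.51]
```

View pics/s6.png

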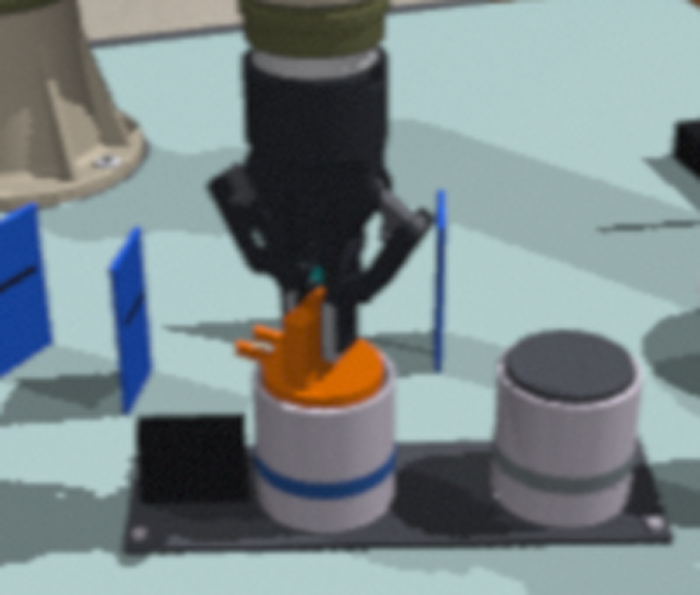

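The cap and its tabs have turned with the gripper: the tabs are now at (260,338), swung clockwise. I'll turn 52° more.

carry_out --motion '[{"jaw": -1, "tx": 0, "ty": 0, "tz": 0, "wx": 0, "wy": 0, "wz": 6}, {"jaw": -1, "tx": 0, "ty": 0, "tz": 0, "wx": 0, "wy": 0, "wz": 6}, {"jaw": -1, "tx": 0, "ty": 0, "tz": 0, "wx": 0, "wy": 0, "wz": 6}, {"jaw": -1, "tx": 0, "ty": 0, "tz": 0, "wx": 0, "wy": 0, "wz": 6}, {"jaw": -1, "tx": 0, "ty": 0, "tz": 0, "wx": 0, "wy": 0, "wz": 6}, {"jaw": -1, "tx": 0, "ty": 0, "tz": 0, "wx": 0, "wy": 0, "wz": 6}, {"jaw": -1, "tx": 0, "ty": 0, "tz": 0, "wx": 0, "wy": 0, "wz": 6}, {"jaw": -1, "tx": 0, "ty": 0, "tz": 0, "wx": 0, "wy": 0, "wz": 6}, {"jaw": -1, "tx": 0, "ty": 0, "tz": 0, "wx": 0, "wy": 0, "wz": 4}, {"jaw": -1, "tx": 0, "ty": 0, "tz": 0, "wx": 0, "wy": 0, "wz": 0}]'

```text
clock: 16.8
tcp_pos: [0.5643, 0.12, 0.2793]
orientation: [-0.0, 0.76, 0.65, -0.001]
wrist_force: [-0.5, -0.8, -1.3]
finger_gap: 0.0152
```

```bash
python3 - <<'E'
from h import *
delta([.564,.1208,.274],167)
s=eyes.read_camera("scene")
cv2.imwrite("pics/s7.png",cv2.resize(s[150:320,240:440],None,fx=3.5,fy=3.5,interpolation=cv2.INTER_CUBIC))
E
```

```text
t 16.8 pos [0.5643 0.12   0.2793] gap 0.0152 F [-0.5 -0.8 -1.3] T [-0.13  0.16 -0.07]
headx 81.08 j [ 0.07  0.38 -0.17  1.02 -0.    1.8 ]
shift first (cm): [ 0.08 -0.05  0.53] then rot(deg): [-7.000e-02 -1.000e-02 -8.592e+01] | shift if rot first: [0.05 0.07 0.53]
```

View pics/s7.png

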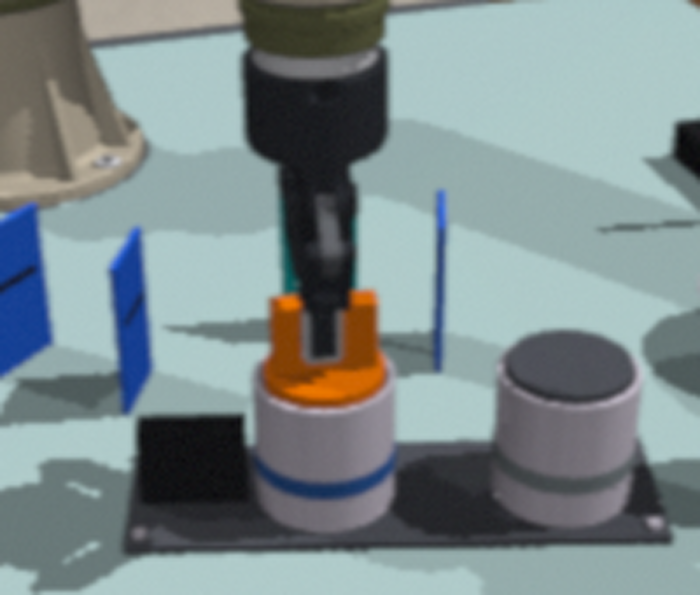

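The wing is now broadside to the camera, (270–378, 293–380), so the cap has turned about 86°. I'll lift gently first.

carry_out --motion '[{"jaw": -1, "tx": 0, "ty": 0, "tz": -0.4, "wx": 0, "wy": 0, "wz": 0}, {"jaw": -1, "tx": 0, "ty": 0, "tz": -0.5, "wx": 0, "wy": 0, "wz": 0}, {"jaw": -1, "tx": 0, "ty": 0, "tz": -0.5, "wx": 0, "wy": 0, "wz": 0}, {"jaw": -1, "tx": 0, "ty": 0, "tz": 0, "wx": 0, "wy": 0, "wz": 0}]' --force 80

```text
clock: 17.35
tcp_pos: [0.565, 0.1201, 0.2945]
orientation: [0.001, 0.761, 0.649, 0.001]
wrist_force: [-0.4, -0.1, -1.3]
finger_gap: 0.015
```

It lifts freely, with the force reading only the cap's weight. I'll continue up about 110 mm.

carry_out --motion '[{"jaw": -1, "tx": 0, "ty": 0, "tz": -0.8, "wx": 0, "wy": 0, "wz": 0}, {"jaw": -1, "tx": 0, "ty": 0, "tz": -1.2, "wx": 0, "wy": 0, "wz": 0}, {"jaw": -1, "tx": 0, "ty": 0, "tz": -1.2, "wx": 0, "wy": 0, "wz": 0}, {"jaw": -1, "tx": 0, "ty": 0, "tz": -1.3, "wx": 0, "wy": 0, "wz": 0}, {"jaw": -1, "tx": 0, "ty": 0, "tz": -1.5, "wx": 0, "wy": 0, "wz": 0}, {"jaw": -1, "tx": 0, "ty": 0, "tz": -1.5, "wx": 0, "wy": 0, "wz": 0}, {"jaw": -1, "tx": 0, "ty": 0, "tz": -1.5, "wx": 0, "wy": 0, "wz": 0}, {"jaw": -1, "tx": 0, "ty": 0, "tz": -1.2, "wx": 0, "wy": 0, "wz": 0}, {"jaw": -1, "tx": 0, "ty": 0, "tz": -0.8, "wx": 0, "wy": 0, "wz": 0}, {"jaw": -1, "tx": 0, "ty": 0, "tz": 0, "wx": 0, "wy": 0, "wz": 0}, {"jaw": -1, "tx": 0, "ty": 0, "tz": 0, "wx": 0, "wy": 0, "wz": 0}, {"jaw": -1, "tx": 0, "ty": 0, "tz": 0, "wx": 0, "wy": 0, "wz": 0}]'

```text
clock: 18.85
tcp_pos: [0.5645, 0.12, 0.403]
orientation: [-0.0, 0.761, 0.649, -0.001]
wrist_force: [-0.4, -0.1, -1.7]
finger_gap: 0.0149
```

```bash
python3 - <<'E'
from h import *
delta([.564,.1208,.274],167)
cv2.imwrite("pics/s8.png",eyes.read_camera("scene"))
cv2.imwrite("pics/t8.png",eyes.read_camera("top"))
E
```

```text
t 18.85 pos [0.5645 0.12   0.403 ] gap 0.0149 F [-0.4 -0.1 -1.7] T [ 0.01 -0.01 -0.04]
headx 80.96 j [ 0.07  0.32  0.05  1.3  -0.    1.8 ]
shift first (cm): [ 0.07 -0.05 12.9 ] then rot(deg): [-7.000e-02 -3.000e-02 -8.604e+01] | shift if rot first: [ 0.07  0.06 12.9 ]
```

View pics/s8.png

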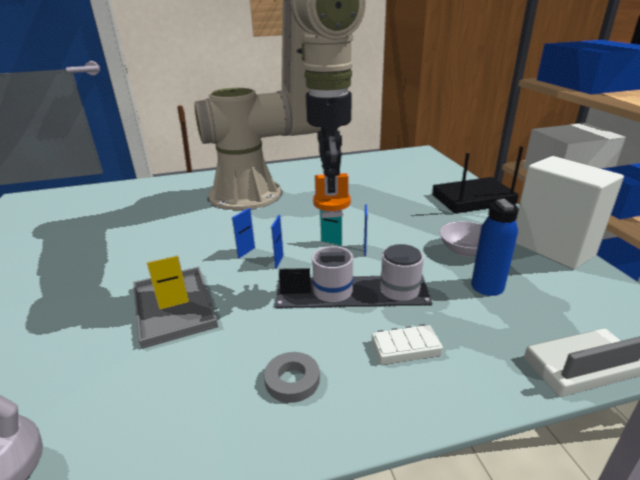

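View pics/t8.png

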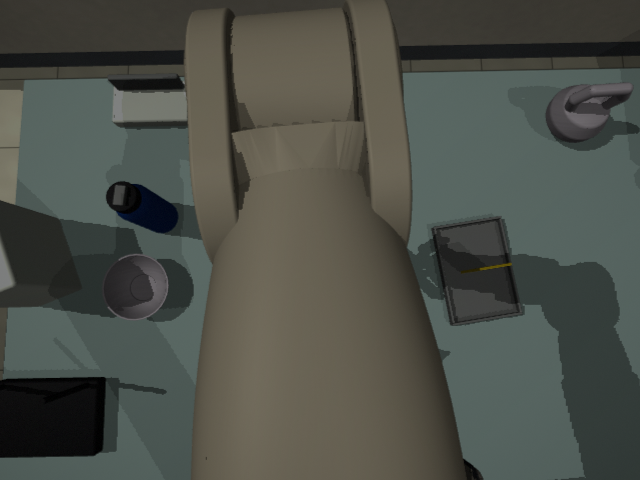

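The cap is held upright over the open canister, at about (332,192) in the scene view. The plate stands in the tray at (168,282), and the bystanders are where they were. I'll hand in.

```bash
python3 - <<'E'
from h import *
print(env.hand_in())
E
```

```text
the job is handed in; nothing more can be done
None
```

The job is done and handed in at about 19 s of the 58 s allowed; the hand-in gave no verdict. I drew the yellow plate out of its holder and left it in the grey tray. I then turned the cap about 86° and lifted it off. It turned freely in the first direction I tried, so I did not need to reverse.

**Last checks:**
- **Cap:** it is held upright about 124 mm above its seat (TCP rise 0.279 to 0.403 m). The finger gap was 15 mm on the 16 mm wing. The wrist showed only about 1.7 N downward, so the cap touches nothing else.
- **Plate:** it stands released on its lower edge in the tray.
- **Bystanders:** in the scene view the bottle, key bowl, pill box and grip ring look unmoved. I judged this by eye. The arm hid the pill box and grip ring from the top camera.

**One disagreement:** when the fingers closed on the wing, their tips touched the cap's disc with about 5 N. I raised the tool 2 mm and the contact went away. No check failed.

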